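# Hold a filter funnel pressed on its base for clamping

## Task

Lift the loose amber filter funnel by its straight upper body and set it on the bare steel filter base of the filtration manifold, upright and with the two flanges flush all round. Then press it down on the base with a steady push of about 12 N (anything from 8 to 18; more than 30 would spoil the membrane) so that a colleague can snap the spring clamp round the flanges: keep up the push for a few seconds and finish still gripping and pressing, with your fingers clear of the flanges. Leave the bottles, the clamp and the other two places of the manifold alone.

Things in the scene. Friction and masses are not known exactly. Their poses are not given: they have to be found in the camera images.
- funnel: loose amber plastic funnel standing on the bench, 80 to 150 g; a round open tube 95 mm high: flange 62 mm wide, 8 mm thick at the foot, neck 49 widening to 58 mm at 28 mm up, then a straight body of 58 mm diameter up to the rim (wall 3). Any yaw will do. Origin: centre of the underside, z up its axis. The clamp needs the lowest 20 mm; grip with mid-pads 50 to 85 mm above the underside
- base_top (a point): centre of the top of the bare steel filter base: level flange 62 mm in diameter, 8 mm thick, with a white 47 mm membrane, 156 mm above the bench, the only bare flange. The funnel's underside goes flat on it. Its soft grey silicone stopper gives straight down 1 mm for each 3.5 N (at most 10 mm) and springs back
- filter_base (a joint): how far the filter base is pushed down into its stopper, m: 0 untouched, about 0.0034 at 12 N
- manifold: the fixed white three-place manifold block, 80 mm (x) by 440 mm (y) by 100 mm high, with blue stopcock handles on its front (-x) side that reach 60 mm from its centre line. Origin: centre of its underside; its y axis runs along the row of places, which lie at y = -140, 0 and +140 mm; which place is which varies
- finished_place: the place that is already fitted: steel base, amber funnel and spring clamp, fixed, top 251 mm above the bench, 62 mm wide (clamp 80), the clamp's blue grips reaching 90 mm from its axis towards +x. Origin: on the place's axis, 100 mm above the bench. Leave alone
- closed_place: the place shut with a plain grey stopper, 48 mm diameter, top 128 mm above the bench, fixed. Origin: on the place's axis, 100 mm above the bench. Leave alone
- wash_bottle: loose blue wash bottle, 60 mm diameter, 139 mm to the cap top, spout up to 170 mm high. Origin: centre of its underside. Leave alone
- dropper_bottle: loose brown bottle with a red dropper cap, 46 mm diameter, 118 mm high. Origin: centre of its underside. Leave alone
- spring_clamp: loose aluminium spring clamp with blue grips, lying flat, 112 x 78 x 18 mm. Origin: on its underside, by the hinge pin. The colleague will use it; leave alone

How it is judged:
On the way, in this order (a step that is already met when the one before it is completed fails the run):
1. the funnel is lifted clear of the bench in the fingers (height (world z) of funnel above 0.05 m and contact force between the fingers and funnel above 1 N), for 0.2 s.
2. in the fingers, the funnel is pressed on the base, flush and upright, with 7 to 19.5 N, steadily for two seconds (contact force between funnel and filter_base between 7 and 19.5 N and horizontal distance between funnel and base_top below 0.004 m and angle between funnel's own z axis and vertical below 0.06 rad and contact force between the fingers and funnel above 1 N), for 2 s.
At the end, for the whole second after the job is handed in: The funnel stands on the filter base, its axis within 4 mm of the base's and within 3.4 degrees of upright, still, gripped by its upper body (grasp point 42 to 95 mm above its underside, within 25 mm of its axis) and pressed on the base with 7 to 19.5 N, its own weight included (all of step 2 and z of the grasp point in the frame of funnel between 0.042 and 0.095 m and horizontal distance between the grasp point and funnel below 0.025 m and linear speed of funnel below 0.01 m/s); the arm keeps its last pose, push and grip.
It fails at once if the funnel is pressed or knocked on the base with more than 30 N (contact force between funnel and filter_base above 30 N).
It fails at once if a bottle or the clamp is moved by more than 20 mm or tipped (distance of any of wash_bottle, dropper_bottle, spring_clamp from where it was at the start of the episode above 0.02 m or angle between any of wash_bottle, dropper_bottle's own z axis and vertical above 0.3 rad).
It fails at once if one of the other two places is bumped with more than 3 N (contact force between anything else and finished_place above 3 N or contact force between anything else and closed_place above 3 N).
It also fails if it takes over 51 s, if anything falls off the work surface, if the arm or the gripper's body presses on something with over 40 N, if the wrist force passes 120 N, or if a joint passes its speed limit or range.

## Robot

A 6-joint arm with a two-finger parallel gripper is mounted at the origin on the work surface. World frame = base frame: x ahead of the robot, y to its left, z up, the work surface at z = 0. Lengths are in m, angles in rad, forces in N, time in s.
With the tool pointing down it reaches from about 0.35 to 0.975 m from the base axis. Payload 4.9 kg.
Tool frame: the origin (TCP) lies midway between the tips of the shut fingers; the grasp point (between the pads) lies 19 mm behind it; z points along the fingers, y is the direction in which the jaws open and shut (so a half turn about z gives the same grasp; the last joint's range is limited). The gripper opens to 85 mm and grips with 20 to 120 N. Pads are 22 mm wide; open, the fingers measure 114 mm over their backs; the gripper's body (76 mm by 85 mm) begins 54 mm behind the grasp point. The pads swing forward as they close: fully open they stand 13 mm farther back than shut.
Start: joints at [1.003, 0.053, 1.613, -0, 1.476, -0.119], TCP at [0.271, 0.563, 0.231] pointing down, gripper open.
Joint ranges: [-3.01, 3.01], [-1.01, 2.22], [0.06, 2.58], [-1.02, 4.17], [0.09, 2.62], [-3.14, 3.14]. Speed limits (rad/s): [2.57, 2.57, 3.14, 3.14, 3.14, 3.14].

## Interface

Orientations are given as a rotation vector (axis times angle).
In Python, from station import ctrl gives the robot as it stands.
- The arm moves only by the tool play_rows, never from a script. Its argument "motion" is a list that holds one entry, the list of rows, each a list of 7 numbers: the closure, from -1 (fully open) to 1 (shut), then the shift along the tool's x, y, z in cm, then the turn, a rotation vector about the tool's x, y, z in degrees. A call has 1 to 20 rows; each row is the pose to reach, as a shift and turn from the pose measured when the call began, along the tool's axes at that moment; what a row does not reach only later rows make up. A row lasts 1/8 s, in which the tool goes at most 62.5 mm and 10.7 degrees, less where a joint would pass 70% of its speed; a pose out of reach is approached as far as the arm can. A call with a gripper value outside its range is refused whole. The fingers move at their own pace and stop on an object; "newtons" is the grip in N (left out, the last holds). Time passes only in rows, so rows that repeat a pose let the fingers close. It gives the time, the measured TCP pose, the force and the opening at its end, in the units of the state.
- ctrl.get_obs(): the state, without advancing time (a new reading comes with each control period).
- ctrl.get_image(name): name is "scene" or "top"; returns a dict with "color" (400x640x3 uint8, red, green, blue), "mtx" (3x3 intrinsics, pixels), "T" (4x4, takes a point from camera to world coordinates). Camera axes: x right, y up, looking along -z (the intrinsics and any distortion apply to the point x, -y, -z); pixel columns grow to the right and rows downward; lengths in m; the calibration is good to about 2 mm. A picture is of the moment at which its call begins. There is no depth.
- ctrl.finish_job(): hands the job in, once; it reports no verdict.
The state is a dict: "t": time; "q": joint angles; "dq": joint speeds; "effort": joint torques, N m; "tool_pos": TCP position; "tool_rot": TCP orientation; "contact_force": force on the tool from outside, world axes, zero at the start; "wrist_torque": the same for the moment, N m; "opening": finger opening in m.
Only numpy, scipy, OpenCV 4.12 (cv2) and the standard library are available. Lean on these libraries where they do the work, as an engineer would, in place of code of your own. Each camera call takes 0.05 s, during which the arm holds its last target.

## Working session

There is one attempt and no reset: what is moved stays moved. The work goes in short steps, Python scripts to look and compute and a tool call to move; the robot and the scene stay as the last step left them, time stands still between calls to the robot, and variables do not carry over. Pictures are saved under pics/ and viewed, and the job is handed in when it is done.

Besides the shell and the picture viewer there is one more tool, called as name(argument=value, ...), one argument or row to a line, values as JSON. play_rows: Moves the arm, as the interface text tells. Its arguments: {"type":"object","properties":{"motion":{"type":"array"},"newtons":{"type":"number"}},"required":["motion"]}

```bash
mkdir -p pics; ls; python3 - <<'E'
from station import ctrl
import cv2,numpy as np
o=ctrl.get_obs();print(o)
for n in("scene","top"):
    d=ctrl.get_image(n);cv2.imwrite(f"pics/{n}0.png",d["color"][:,:,::-1]);np.savez(f"{n}0.npz",**{k:d[k] for k in("color","mtx","T")});print([k for k in d],d["mtx"],d["T"].round(4))
E
```

```text
pics
{'t': 0.0, 'q': array([ 1.00297329e+00,  5.33458590e-02,  1.61425275e+00, -2.65581248e-05,
        1.47600096e+00, -1.19015777e-01]), 'dq': array([ 0.0004159 , -0.0003639 ,  0.00098409,  0.00080762, -0.00010972,
        0.00069934]), 'effort': array([ 8.36488944e-04, -3.93668997e+01, -3.70182323e+01, -1.57402803e-05,
        6.86988686e-03,  2.64104352e-05]), 'tool_pos': array([0.27086882, 0.56258113, 0.23009448]), 'tool_rot': array([-6.98933821e-01, -3.06218844e+00,  2.98173681e-03]), 'contact_force': array([-0.64479395,  0.67543685, -0.69393713]), 'wrist_torque': array([-0.01507213,  0.02612702,  0.00314975]), 'opening': 0.08548910158455937}
['color', 'mtx', 'T'] [[458.01021408   0.         328.24403301]
 [  0.         458.01021408 202.28854618]
 [  0.           0.           1.        ]] [[ 0.8713 -0.3298  0.3634  0.8828]
 [ 0.4907  0.5904 -0.6408 -0.6363]
 [-0.0032  0.7367  0.6763  0.8058]
 [ 0.      0.      0.      1.    ]]
['color', 'mtx', 'T'] [[461.60045605   0.         323.47747734]
 [  0.         461.60045605 197.47929269]
 [  0.           0.           1.        ]] [[-0.0149  0.9899 -0.1413  0.3499]
 [-0.9993 -0.0097  0.0369  0.017 ]
 [ 0.0351  0.1417  0.9893  1.1302]
 [ 0.      0.      0.      1.    ]]
```

View pics/scene0.png

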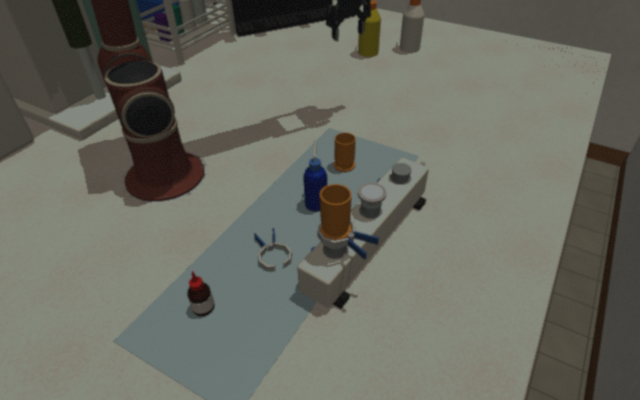

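View pics/top0.png

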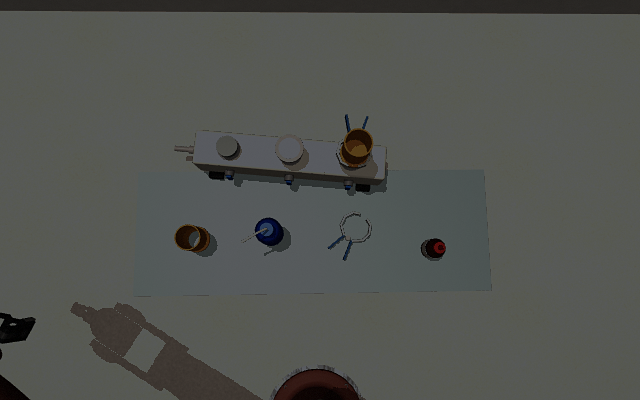

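The top view shows the loose funnel at about (190,238). The bare base is in the middle at (289,150), the closed place at (227,147), and the finished one at (356,146). I'll zoom in and measure.

```bash
cat > h.py <<'E'
import numpy as np,cv2
def load(n): return np.load(n+".npz")
def ray(d,u,v):
    K=d["mtx"];T=d["T"];c=np.array([(u-K[0,2])/K[0,0],-(v-K[1,2])/K[1,1],-1.]);return T[:3,3],T[:3,:3]@c
def onplane(d,u,v,z):
    o,r=ray(d,u,v);return o+r*(z-o[2])/r[2]
def proj(d,p):
    T=d["T"];c=T[:3,:3].T@(np.asarray(p)-T[:3,3]);K=d["mtx"];return np.array([K[0,2]-K[0,0]*c[0]/c[2],K[1,2]+K[1,1]*c[1]/c[2]])
E
python3 - <<'E'
from h import *
t=load("top0")["color"];s=load("scene0")["color"]
def crop(i,x,y,w,h):return cv2.resize(np.clip(i[y:y+h,x:x+w,::-1].astype(float)*1.5,0,255).astype('u1'),(400,300),interpolation=cv2.INTER_NEAREST)
a=np.vstack([np.hstack([crop(t,160,210,64,48),crop(t,258,125,64,48)]),np.hstack([crop(s,313,125,64,48),crop(s,340,175,64,48)])])
cv2.imwrite("pics/crop0.png",a)
E
```

```text
(no output)
```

View pics/crop0.png

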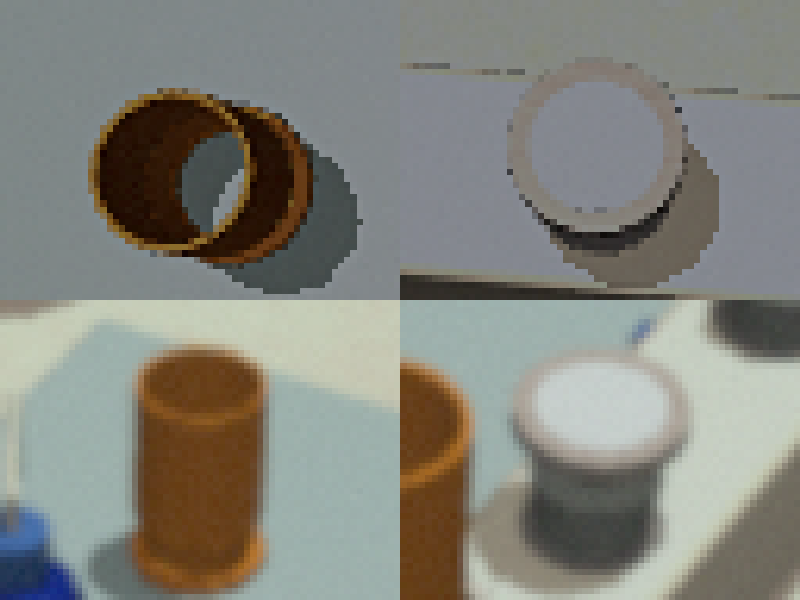

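```bash
cat >> h.py <<'E'
def circ(P):
    A=np.c_[2*P[:,:2],np.ones(len(P))];x=np.linalg.lstsq(A,(P[:,:2]**2).sum(1),rcond=None)[0]
    r=np.sqrt(x[2]+x[0]**2+x[1]**2);return x[:2],r,np.abs(np.hypot(*(P[:,:2]-x[:2]).T)-r)
def fitc(d,pts,z):
    P=np.array([onplane(d,u,v,z) for u,v in pts])
    for _ in range(5):
        c,r,e=circ(P);P=P[e<=max(.0012,np.percentile(e,90))]
    return c.round(4),round(float(r),4),len(P),e.max().round(4)
def sub(d,x,y,w,h):
    i=d["color"][y:y+h,x:x+w];hsv=cv2.cvtColor(i,cv2.COLOR_RGB2HSV);return i.astype(int),hsv.astype(int)
E
python3 - <<'E'
from h import *
t=load("top0");s=load("scene0")
for nm,d,box in(("top",t,(160,210,64,48)),("scene",s,(313,125,64,48))):
    i,h=sub(d,*box)
    am=((h[...,1]>130)&(i[...,0]-i[...,2]>25)&(h[...,0]<25)).astype('u1')
    cv2.imwrite(f"pics/am_{nm}.png",cv2.resize(am*255,(640,480),interpolation=0))
    print(nm, am.sum())
i,h=sub(t,160,210,64,48)
print(i[30,10:45].tolist()); print(h[24,12:20].tolist())
i,h=sub(t,258,125,64,48); print("memb",i[23,12:52].tolist())
i,h=sub(s,340,175,64,48); print("membS",i[17,12:52].tolist())
i,h=sub(s,313,125,64,48); print("rimS",i[4:30,32].tolist(), i[14,18:48].tolist())
E
```

```text
top 313
scene 664
[[85, 90, 91], [83, 89, 89], [84, 90, 91], [85, 90, 92], [86, 72, 50], [84, 61, 21], [20, 6, 2], [24, 12, 2], [22, 9, 1], [25, 12, 3], [25, 8, 2], [25, 13, 5], [24, 12, 4], [30, 12, 3], [30, 13, 2], [32, 16, 6], [28, 14, 2], [42, 19, 3], [35, 33, 27], [48, 55, 54], [47, 52, 51], [47, 52, 52], [47, 52, 51], [47, 51, 50], [44, 49, 48], [45, 51, 49], [89, 94, 96], [87, 93, 96], [87, 82, 74], [81, 58, 21], [21, 8, 1], [26, 11, 4], [24, 11, 3], [22, 8, 1], [24, 11, 4]]
[[90, 17, 90], [94, 22, 93], [21, 42, 86], [17, 196, 78], [2, 255, 14], [13, 233, 23], [12, 226, 26], [11, 191, 28]]
memb [[89, 91, 96], [89, 91, 96], [88, 90, 95], [89, 92, 97], [89, 91, 97], [87, 86, 82], [88, 83, 79], [88, 84, 79], [88, 88, 87], [89, 91, 96], [89, 91, 95], [87, 90, 95], [88, 91, 96], [88, 90, 95], [89, 91, 96], [88, 91, 96], [88, 90, 95], [89, 92, 96], [88, 90, 95], [89, 90, 96], [88, 90, 95], [88, 90, 95], [89, 90, 96], [88, 90, 95], [88, 90, 95], [88, 90, 95], [88, 91, 96], [89, 91, 96], [88, 90, 95], [88, 91, 96], [87, 84, 81], [87, 83, 77], [88, 84, 78], [76, 70, 64], [68, 62, 54], 
[... 884 characters left out ...]
 [69, 41, 15], [69, 41, 17], [68, 42, 16], [69, 42, 14], [69, 41, 14], [74, 45, 19], [83, 54, 20], [92, 59, 24], [78, 48, 18], [73, 45, 22], [70, 43, 15], [70, 43, 17], [71, 43, 19], [70, 44, 18], [70, 44, 18], [71, 42, 17], [71, 44, 20], [71, 43, 17]] [[105, 118, 115], [104, 116, 113], [102, 110, 104], [103, 94, 82], [101, 71, 44], [83, 53, 20], [69, 42, 13], [68, 41, 16], [66, 41, 13], [65, 39, 13], [68, 42, 16], [69, 43, 16], [71, 44, 21], [71, 44, 17], [68, 42, 16], [70, 43, 18], [70, 44, 17], [69, 43, 15], [69, 42, 17], [68, 43, 18], [66, 39, 13], [66, 41, 15], [73, 45, 18], [94, 65, 40], [108, 92, 76], [106, 111, 106], [104, 117, 113], [105, 118, 115], [106, 118, 114], [104, 116, 113]]
```

```bash
python3 - <<'E'
from h import *
t=load("top0");s=load("scene0")
i,h=sub(t,160,210,64,48)
m=(i[...,0]>60)&(i[...,0]-i[...,2]>35);m[:,41:]=0
y,x=np.nonzero(m);p=np.c_[x+160,y+210];print("rim top",fitc(t,p,.095))
# scene rim: ring between inner dark; bright ring pixels, front; + inner dark ellipse
i,h=sub(s,313,125,64,48)
m=(i[...,0]-i[...,2]>40)&(i[...,0]>80);m[24:]=0
y,x=np.nonzero(m);print(len(x));p=np.c_[x+313,y+125];print("rim scene",fitc(s,p,.095))
def blob(d,box,m,seed):
    n,l=cv2.connectedComponents(m.astype('u1'),connectivity=4);k=(l==l[seed[1],seed[0]]).astype('u1')
    c=max(cv2.findContours(k,cv2.RETR_EXTERNAL,cv2.CHAIN_APPROX_NONE)[0],key=cv2.contourArea)[:,0]
    return c+np.array(box[:2]),k.sum()
b=(258,125,64,48);i,h=sub(t,*b);p,n=blob(t,b,i[...,2]-i[...,0]>2,(31,23));print("memb top",n,fitc(t,p,.156))
b=(340,175,64,48);i,h=sub(s,*b);p,n=blob(s,b,i[...,1]-i[...,0]>2,(32,17));print("memb scene",n,fitc(s,p,.156))
# manifold direction: closed stopper etc. not needed
for d in (t,s):
  for q in [(.5,.3,.095)]: pass
print("closed ~",onplane(t,228,146,.128),"fin~",onplane(t,356,142,.251),"wash cap",onplane(t,269,230,.139),"wash base",onplane(s,315,207,0.01))
E
```

```text
rim top (array([0.4123, 0.2829]), 0.0271, 71, np.float64(0.0011))
61
rim scene (array([0.414 , 0.2816]), 0.0264, 35, np.float64(0.0015))
memb top 349 (array([0.5982, 0.0539]), 0.0221, 56, np.float64(0.0011))
memb scene 215 (array([0.598 , 0.0557]), 0.021, 39, np.float64(0.0012))
closed ~ [0.61019215 0.18945112 0.128     ] fin~ [ 0.58486878 -0.08130476  0.251     ] wash cap [0.42226842 0.09777613 0.139     ] wash base [0.4345018  0.08591093 0.01      ]
```

```bash
cat > d.py <<'E'
import sys
from h import *
from station import ctrl
from scipy.spatial.transform import Rotation as R
o=ctrl.get_obs();M=R.from_rotvec(o["tool_rot"]).as_matrix()
for a in sys.argv[1:]:
    p=np.array(eval(a));print(a,"-> cm",(M.T@(p-o["tool_pos"])*100).round(2))
zt=M[:,2];print("t",o["t"],"pos",o["tool_pos"].round(4),"F",o["contact_force"].round(2),"op",round(o["opening"],4),"tool z",zt.round(4),"tool y",M[:,1].round(3),"turn to upright deg (tool)",np.degrees(M.T@np.cross(zt,[0,0,-1])).round(2))
E
python3 d.py .413,.282,.2 .413,.282,.046
```

```text
.413,.282,.2 -> cm [-24.98 -19.11   3.05]
.413,.282,.046 -> cm [-24.99 -19.08  18.45]
t 0.1 pos [0.2709 0.5626 0.2302] F [-0.73  0.24 -0.28] op 0.0852 tool z [-0.001  -0.0016 -1.    ] tool y [ 0.434  0.901 -0.002] turn to upright deg (tool) [-0.11 -0.01 -0.  ]
```

play_rows(
  motion=[
    [[-1, -4, -3, 0.5, 0, 0, 0], [-1, -8, -6, 1, 0, 0, 0], [-1, -12, -9, 1.5, 0, 0, 0], [-1, -16, -12, 2, 0, 0, 0], [-1, -20, -15.3, 2.5, 0, 0, 0], [-1, -23, -17.6, 3, 0, 0, 0], [-1, -25, -19.1, 3, 0, 0, 0], [-1, -25, -19.1, 3, 0, 0, 0], [-1, -25, -19.1, 3, 0, 0, 0], [-1, -25, -19.1, 3, 0, 0, 0]],
  ],
)

```text
t: 1.35
tool_pos: [0.4128, 0.2828, 0.2004]
tool_rot: [-0.697, -3.062, 0.003]
contact_force: [0.3, -0.1, -0.3]
opening: 0.0851
```

```bash
python3 d.py .413,.282,.2 .413,.282,.046; python3 - <<'E'
from station import ctrl
import cv2,numpy as np
a=[]
for n in("scene","top"):
    d=ctrl.get_image(n);np.savez(f"{n}1.npz",**{k:d[k] for k in("color","mtx","T")});c=d["color"][:,:,::-1]
    x,y=((265,60) if n=="scene" else (120,170));a.append(cv2.resize(c[y:y+120,x:x+120],(400,400)))
cv2.imwrite("pics/p1.png",np.clip(np.hstack(a)*1.4,0,255).astype('u1'))
E
```

```text
.413,.282,.2 -> cm [-0.06 -0.06  0.04]
.413,.282,.046 -> cm [-0.06 -0.03 15.44]
t 1.35 pos [0.4128 0.2828 0.2004] F [ 0.33 -0.14 -0.35] op 0.0851 tool z [-0.0013 -0.0015 -1.    ] tool y [ 0.433  0.902 -0.002] turn to upright deg (tool) [-0.11 -0.03  0.  ]
```

View pics/p1.png

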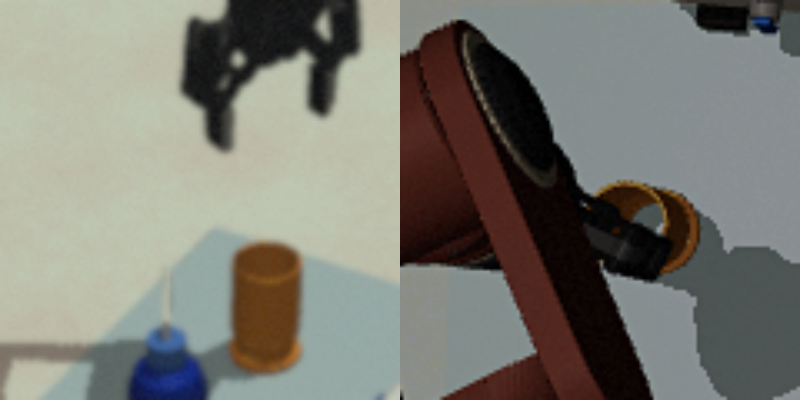

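The scene view (left) shows the open fingers above the funnel, with tips at about crop (220,150) and (320,110). The bottle spout is well to the side. I'll go down next.

play_rows(
  motion=[
    [[-1, -0.05, -0.05, 3, 0, 0, 0], [-1, -0.05, -0.05, 6, 0, 0, 0], [-1, -0.05, -0.05, 8, 0, 0, 0], [-1, -0.05, -0.05, 10, 0, 0, 0], [-1, -0.05, -0.05, 12, 0, 0, 0], [-1, -0.05, -0.05, 14, 0, 0, 0], [-1, -0.05, -0.05, 15.4, 0, 0, 0], [-1, -0.05, -0.05, 15.4, 0, 0, 0], [-1, -0.05, -0.05, 15.4, 0, 0, 0]],
  ],
)

```text
t: 2.58
tool_pos: [0.4134, 0.2822, 0.0472]
tool_rot: [0.697, 3.063, -0.001]
contact_force: [0.4, -0.3, 0.5]
opening: 0.0852
```

```bash
python3 - <<'E'
from station import ctrl
import cv2,numpy as np
a=[]
for n in("scene","top"):
    d=ctrl.get_image(n);np.savez(f"{n}2.npz",**{k:d[k] for k in("color","mtx","T")});c=d["color"][:,:,::-1]
    x,y=((285,90) if n=="scene" else (150,190));a.append(cv2.resize(c[y:y+90,x:x+90],(400,400)))
cv2.imwrite("pics/p2.png",np.clip(np.hstack(a)*1.4,0,255).astype('u1'))
E
```

```text
(no output)
```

View pics/p2.png

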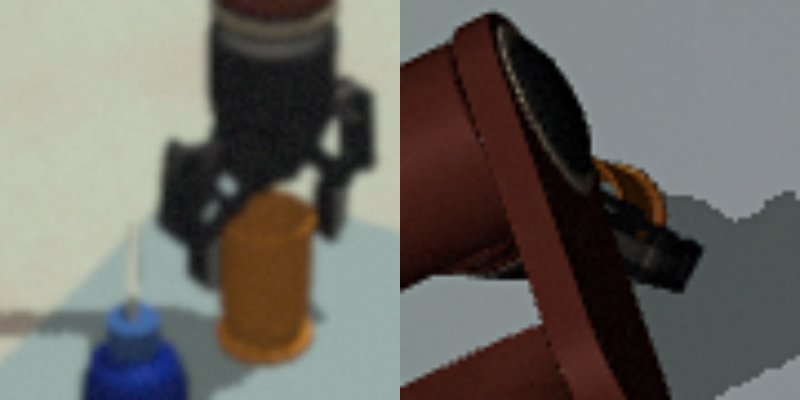

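The funnel body sits between the fingers, which straddle it at crop (205,260) and (330,210). The finger tips are clear of the flange. I'll close the gripper now.

play_rows(
  motion=[
    [[1, 0, 0, 0, 0, 0, 0], [1, 0, 0, 0, 0, 0, 0], [1, 0, 0, 0, 0, 0, 0], [1, 0, 0, 0, 0, 0, 0], [1, 0, 0, 0, 0, 0, 0], [1, 0, 0, 0, 0, 0, 0], [1, 0, 0, 0, 0, 0, 0], [1, 0, 0, 0, 0, 0, 0]],
  ],
  newtons=60,
)

```text
t: 3.68
tool_pos: [0.4145, 0.2825, 0.0487]
tool_rot: [0.696, 3.061, 0.001]
contact_force: [-0.7, -1.9, 6.3]
opening: 0.0565
```

```bash
python3 d.py .413,.282,.046
```

```text
.413,.282,.046 -> cm [ 0.11 -0.11  0.26]
t 3.675 pos [0.4145 0.2825 0.0487] F [-0.72 -1.87  6.35] op 0.0565 tool z [ 0.0023 -0.     -1.    ] tool y [0.433 0.902 0.001] turn to upright deg (tool) [0.06 0.12 0.  ]
```

play_rows(
  motion=[
    [[1, 0, 0, -1, 0, 0, 0], [1, 0, 0, -3, 0, 0, 0], [1, 0, 0, -6, 0, 0, 0], [1, 0, 0, -9, 0, 0, 0], [1, 0, 0, -12, 0, 0, 0], [1, 0, 0, -15, 0, 0, 0], [1, 0, 0, -18, 0, 0, 0], [1, 0, 0, -20, 0, 0, 0], [1, 0, 0, -21, 0, 0, 0], [1, 0, 0, -21, 0, 0, 0], [1, 0, 0, -21, 0, 0, 0], [1, 0, 0, -21, 0, 0, 0]],
  ],
)

```text
t: 5.18
tool_pos: [0.4135, 0.2823, 0.2573]
tool_rot: [0.697, 3.063, -0.002]
contact_force: [0.4, 0.2, -1.2]
opening: 0.0565
```

```bash
python3 d.py .598,.0545,.256; python3 - <<'E'
from station import ctrl
import cv2,numpy as np
d=ctrl.get_image("scene");cv2.imwrite("pics/p3.png",np.clip(cv2.resize(d["color"][20:220,200:450,::-1],(750,600))*1.3,0,255).astype('u1'))
E
```

```text
.598,.0545,.256 -> cm [-26.49 -12.55   0.16]
t 5.175 pos [0.4135 0.2823 0.2573] F [ 0.4   0.18 -1.23] op 0.0565 tool z [ 2.0e-04 -1.1e-03 -1.0e+00] tool y [ 0.433  0.902 -0.001] turn to upright deg (tool) [-0.05  0.04  0.  ]
```

View pics/p3.png

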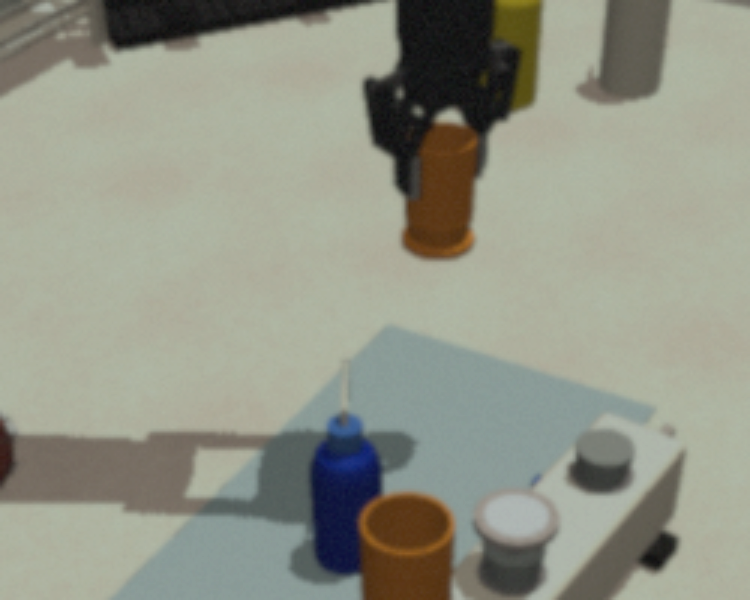

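The funnel is held upright and clear of the bench. I'll carry it above the base.

play_rows(
  motion=[
    [[1, -2.5, -1.2, 0, 0, 0, 0], [1, -6, -2.8, 0, 0, 0, 0], [1, -9.5, -4.5, 0, 0, 0, 0], [1, -13, -6.2, 0, 0, 0, 0], [1, -16.5, -7.8, 0, 0, 0, 0], [1, -20, -9.5, 0, 0, 0, 0], [1, -23, -10.9, 0.2, 0, 0, 0], [1, -25.5, -12.1, 0.2, 0, 0, 0], [1, -26.5, -12.5, 0.2, 0, 0, 0], [1, -26.5, -12.5, 0.2, 0, 0, 0], [1, -26.5, -12.5, 0.2, 0, 0, 0], [1, -26.5, -12.5, 0.2, 0, 0, 0]],
  ],
)

```text
t: 6.72
tool_pos: [0.598, 0.0559, 0.256]
tool_rot: [0.695, 3.063, -0.001]
contact_force: [0.3, -1.1, -1.2]
opening: 0.0565
```

```bash
python3 d.py .598,.0545,.22; python3 - <<'E'
from station import ctrl
import cv2,numpy as np
a=[]
for n in("scene","top"):
    d=ctrl.get_image(n);np.savez(f"{n}4.npz",**{k:d[k] for k in("color","mtx","T")});c=d["color"][:,:,::-1]
    x,y=((325,115) if n=="scene" else (240,95));a.append(cv2.resize(c[y:y+100,x:x+100],(400,400)))
cv2.imwrite("pics/p4.png",np.clip(np.hstack(a)*1.4,0,255).astype('u1'))
E
```

```text
.598,.0545,.22 -> cm [-0.05 -0.12  3.6 ]
t 6.725 pos [0.598  0.0559 0.256 ] F [ 0.34 -1.08 -1.16] op 0.0565 tool z [ 7.e-04 -7.e-04 -1.e+00] tool y [ 0.432  0.902 -0.   ] turn to upright deg (tool) [-0.02  0.05  0.  ]
```

View pics/p4.png

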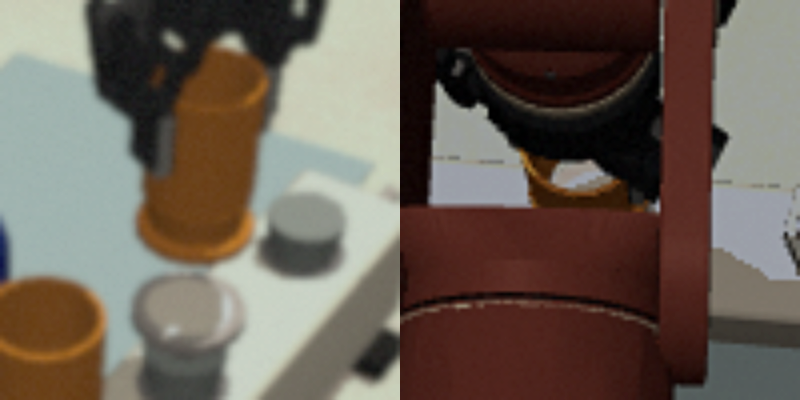

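```bash
cat > foot.py <<'E'
from h import *
from scipy.optimize import least_squares
def foot(d,seed,box,z,r=.031):
    x0,y0,w,hh=box;i,h=sub(d,*box)
    m=((i[...,0]-i[...,2]>35)&(h[...,1]>120)).astype('u1')
    n,l=cv2.connectedComponents(m,connectivity=4);m=l==l[seed[1]-y0,seed[0]-x0]
    pts=[]
    f=(i[...,0]-i[...,2]).astype(float)
    cols=np.nonzero(m.any(0))[0]
    for c in cols[1:-1]:
        b=np.nonzero(m[:,c])[0].max()
        # subpixel crossing of r-b halfway
        lo=f[min(b+4,hh-1),c];hi=f[b-1,c];th=(lo+hi)/2
        k=b-1
        while k<hh-2 and f[k+1,c]>th:k+=1
        s=(f[k,c]-th)/(f[k,c]-f[k+1,c]+1e-9);pts.append((c+x0,k+s+y0))
    P=np.array([onplane(d,u,v,z)[:2] for u,v in pts])
    res=least_squares(lambda c:np.hypot(*(P-c).T)-r,P.mean(0)+[-.02,.02],loss="soft_l1",f_scale=.0007)
    return res.x.round(4),(np.abs(res.fun)).mean().round(5),len(P),(pts[0],pts[-1])
E
python3 - <<'E'
from foot import *
print("bench funnel scene0",foot(load("scene0"),(345,155),(313,125,64,60),0.0))
print("held",foot(load("scene4"),(374,160),(345,120,60,70),.2073))
E
```

```text
bench funnel scene0 (array([0.4099, 0.2878]), np.float64(0.00042), 19, ((np.int64(335), np.float64(168.2222222222099)), (np.int64(353), np.float64(167.9374999999707))))
held (array([0.5945, 0.0621]), np.float64(0.00549), 30, ((np.int64(361), np.float64(175.15789473683378)), (np.int64(390), np.float64(145.99999999990908))))
```

play_rows(
  motion=[
    [[1, -0.15, -0.1, 1, 0, 0, 0], [1, -0.15, -0.1, 2, 0, 0, 0], [1, -0.15, -0.1, 3, 0, 0, 0], [1, -0.15, -0.1, 4, 0, 0, 0], [1, -0.15, -0.1, 4.4, 0, 0, 0], [1, -0.15, -0.1, 4.4, 0, 0, 0], [1, -0.15, -0.1, 4.4, 0, 0, 0], [1, -0.15, -0.1, 4.4, 0, 0, 0]],
  ],
)

```text
t: 7.82
tool_pos: [0.5994, 0.054, 0.2126]
tool_rot: [0.695, 3.062, -0.001]
contact_force: [-0.7, -1.7, -0.7]
opening: 0.0567
```

```bash
python3 d.py .599,.0545,.209; python3 - <<'E'
from station import ctrl
import cv2,numpy as np
a=[]
for n in("scene","top"):
    d=ctrl.get_image(n);np.savez(f"{n}5.npz",**{k:d[k] for k in("color","mtx","T")});c=d["color"][:,:,::-1]
    x,y,s=((340,160,64) if n=="scene" else (240,95,100));a.append(cv2.resize(c[y:y+s,x:x+s],(400,400),interpolation=0))
cv2.imwrite("pics/p5.png",np.clip(np.hstack(a)*1.4,0,255).astype('u1'))
E
```

```text
.599,.0545,.209 -> cm [0.06 0.02 0.36]
t 7.825 pos [0.5994 0.054  0.2126] F [-0.66 -1.74 -0.68] op 0.0567 tool z [ 1.8e-03 -9.0e-04 -1.0e+00] tool y [ 0.432  0.902 -0.   ] turn to upright deg (tool) [-0.    0.11  0.  ]
```

View pics/p5.png

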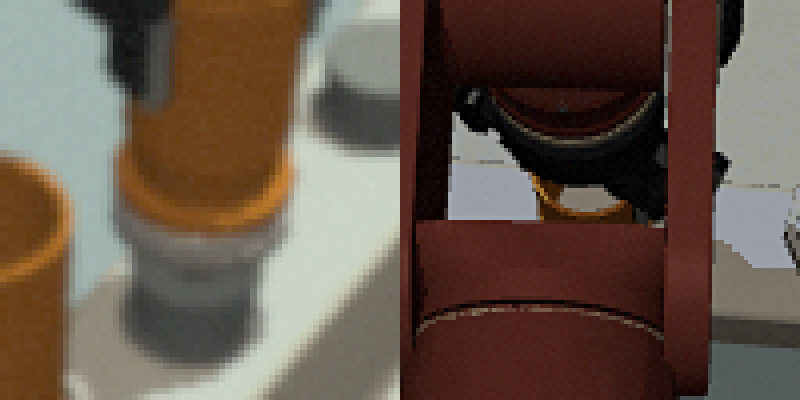

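```bash
python3 - <<'E'
from h import *
s0=load("scene0");s=load("scene5")
def ext(d,pred):
    pass
c=s["color"].astype(float)
for r in range(183,204): 
    f=c[r,345:400,0]-c[r,345:400,2]
    k=np.nonzero(f>27)[0]
    print(r, (345+k.min(),345+k.max()) if len(k) else None, c[r,373].astype(int).tolist(), c[r,356].astype(int).tolist(), c[r,388].astype(int).tolist())
# expected silhouettes
def sil(cx,cy,z,r=.031):
    a=np.linspace(0,2*np.pi,361);P=np.array([proj(s,(cx+r*np.cos(t),cy+r*np.sin(t),z)) for t in a]);return P.min(0).round(1),P.max(0).round(1)
for z in(.164,.172,.156,.148):print(z,sil(.598,.055,z))
c=s0["color"].astype(float)
for r in range(183,206,2): print(r,(c[r,350:396,0]-c[r,350:396,2]).astype(int).tolist())
E
```

```text
183 (np.int64(359), np.int64(385)) [76, 45, 20] [117, 130, 127] [146, 151, 142]
184 (np.int64(359), np.int64(386)) [77, 49, 20] [115, 128, 124] [145, 151, 142]
185 (np.int64(359), np.int64(386)) [77, 48, 19] [114, 127, 124] [144, 150, 140]
186 (np.int64(345), np.int64(386)) [79, 48, 20] [113, 125, 123] [144, 149, 138]
187 (np.int64(345), np.int64(386)) [77, 48, 18] [114, 127, 124] [141, 145, 135]
188 (np.int64(345), np.int64(386)) [73, 45, 15] [114, 126, 124] [141, 146, 136]
189 (np.int64(345), np.int64(386)) [71, 42, 17] [114, 127, 123] [143, 148, 138]
190 (np.int64(345), np.int64(386)) [72, 45, 20] [113, 126, 122] [145, 150, 140]
191 (np.int64(345), np.int64(385)) [72, 44, 16] [113, 127, 124] [145, 151, 141]
192 (np.int64(345), np.int64(385)) [79, 49, 22] [112, 125, 122] [146, 151, 141]
193 (np.int64(345), np.int64(384)) [87, 54, 20] [111, 124, 121] [145, 151, 142]
194 (np.int64(345), np.int64(383)) [96, 59, 22] [110, 123, 120] [145, 152, 142]
195 (np.int64(345), np.int64(382)) [96, 59, 24] [112, 125, 123] [144, 151, 141]
196 (np.int64(345), np.int64(380)) [85, 54, 24] [114, 127, 1
[... 2099 characters left out ...]
4, -3, -1, 2, 4, 7, 11, 12, 10, 10, 5, 4, 4, 2, 3, 3, 2, 3, 3, 3, 3]
199 [45, 10, -7, -9, -10, -9, -9, -10, -8, -6, -1, 6, 6, 10, 11, 12, 12, 12, 11, 10, 8, 7, 8, 8, 7, 8, 8, 12, 11, 12, 11, 10, 8, 5, 2, 2, 2, 3, 4, 2, 4, 3, 2, 2, 3, 3]
201 [29, 6, -6, -10, -10, -9, -9, -8, -1, 4, 5, 4, 2, 4, 4, 6, 6, 6, 8, 10, 9, 10, 11, 11, 10, 10, 10, 8, 7, 7, 7, 4, 3, 3, 1, 4, 3, 3, 3, 3, 3, 2, 1, 2, 3, 3]
203 [23, 4, -7, -10, -9, -7, -1, 8, 11, 9, 5, 2, 1, 1, 2, 3, 2, 4, 3, 5, 5, 5, 6, 5, 5, 5, 5, 4, 4, 3, 1, 2, 2, 1, 2, 2, 3, 3, 3, 3, 2, 2, 3, 3, 4, 5]
205 [23, 4, -6, -8, -4, 4, 11, 14, 15, 13, 11, 5, 2, 0, 1, 2, 1, 1, 0, 1, 1, 2, 3, 0, 1, 2, 3, 2, 2, 2, 2, 3, 2, 3, 3, 4, 3, 3, 3, 2, 2, 2, 4, 4, 8, 11]
```

play_rows(
  motion=[
    [[1, 0.05, 0, 0.2, 0, 0, 0], [1, 0.05, 0, 0.4, 0, 0, 0], [1, 0.05, 0, 0.6, 0, 0, 0], [1, 0.05, 0, 0.8, 0, 0, 0], [1, 0.05, 0, 0.9, 0, 0, 0], [1, 0.05, 0, 0.9, 0, 0, 0], [1, 0.05, 0, 0.9, 0, 0, 0], [1, 0.05, 0, 0.9, 0, 0, 0]],
  ],
)

```text
t: 8.93
tool_pos: [0.5989, 0.0542, 0.2037]
tool_rot: [0.695, 3.062, -0.001]
contact_force: [-0.9, 0.2, 2.5]
opening: 0.0567
```

```bash
python3 d.py .599,.0545,.2047; python3 - <<'E'
from station import ctrl
import cv2,numpy as np
for n in("scene",):
    d=ctrl.get_image(n);np.savez(f"{n}6.npz",**{k:d[k] for k in("color","mtx","T")});c=d["color"][:,:,::-1]
    cv2.imwrite("pics/p6.png",np.clip(cv2.resize(c[160:224,330:410],(750,600),interpolation=0)*1.4,0,255).astype('u1'))
E
```

```text
.599,.0545,.2047 -> cm [ 0.    0.03 -0.1 ]
t 8.925 pos [0.5989 0.0542 0.2037] F [-0.9   0.23  2.47] op 0.0567 tool z [ 1.7e-03 -9.0e-04 -1.0e+00] tool y [ 0.432  0.902 -0.   ] turn to upright deg (tool) [-0.01  0.11  0.  ]
```

View pics/p6.png

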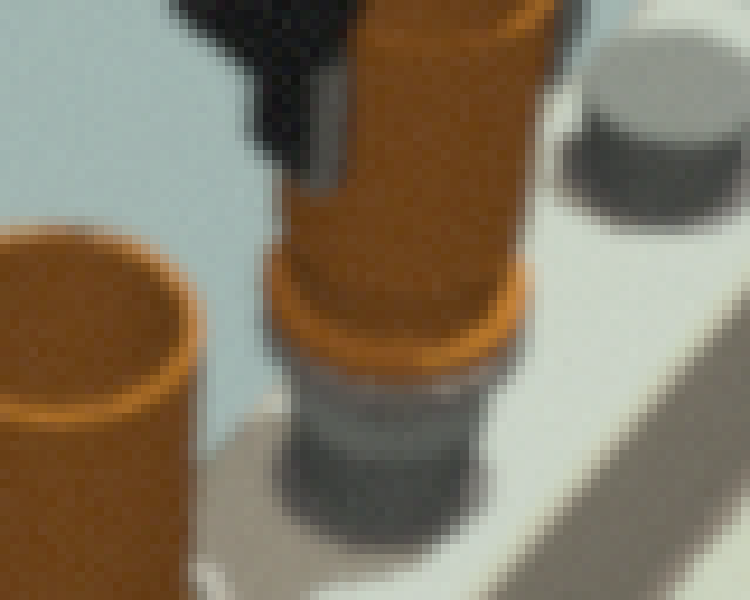

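Contact is made at Fz 2.5 N. The amber flange (crop x 263–530) is centred on the steel one to about 1 mm. I'll press in steps.

play_rows(
  motion=[
    [[1, 0, 0, 0.07, 0, 0, 0], [1, 0, 0, 0.14, 0, 0, 0], [1, 0, 0, 0.2, 0, 0, 0], [1, 0, 0, 0.2, 0, 0, 0], [1, 0, 0, 0.2, 0, 0, 0], [1, 0, 0, 0.2, 0, 0, 0]],
  ],
)

```text
t: 9.72
tool_pos: [0.599, 0.0542, 0.2026]
tool_rot: [0.695, 3.061, -0.001]
contact_force: [-3.2, -0.2, 6.2]
opening: 0.0568
```

```bash
python3 d.py .599,.0545,.2013
```

```text
.599,.0545,.2013 -> cm [0.02 0.03 0.13]
t 9.725 pos [0.599  0.0542 0.2026] F [-3.17 -0.24  6.22] op 0.0568 tool z [ 0.0022 -0.001  -1.    ] tool y [0.432 0.902 0.   ] turn to upright deg (tool) [0.   0.14 0.  ]
```

play_rows(
  motion=[
    [[1, 0, 0, 0.1, 0, 0, 0], [1, 0, 0, 0.17, 0, 0, 0], [1, 0, 0, 0.24, 0, 0, 0], [1, 0, 0, 0.28, 0, 0, 0], [1, 0, 0, 0.28, 0, 0, 0], [1, 0, 0, 0.28, 0, 0, 0], [1, 0, 0, 0.28, 0, 0, 0], [1, 0, 0, 0.28, 0, 0, 0]],
  ],
)

```text
t: 10.72
tool_pos: [0.5992, 0.0541, 0.2016]
tool_rot: [0.695, 3.061, -0.001]
contact_force: [-4.4, -0.6, 9.2]
opening: 0.0564
```

```bash
python3 d.py .599,.0545,.2013; python3 - <<'E'
from station import ctrl
import cv2,numpy as np
for n in("scene",):
    d=ctrl.get_image(n);np.savez(f"{n}7.npz",**{k:d[k] for k in("color","mtx","T")});c=d["color"][:,:,::-1]
    cv2.imwrite("pics/p7.png",np.clip(cv2.resize(c[150:230,330:430],(750,600),interpolation=0)*1.4,0,255).astype('u1'))
E
```

```text
.599,.0545,.2013 -> cm [0.03 0.02 0.03]
t 10.725 pos [0.5992 0.0541 0.2016] F [-4.38 -0.63  9.24] op 0.0564 tool z [ 0.0027 -0.0011 -1.    ] tool y [0.432 0.902 0.   ] turn to upright deg (tool) [0.01 0.17 0.  ]
```

View pics/p7.png

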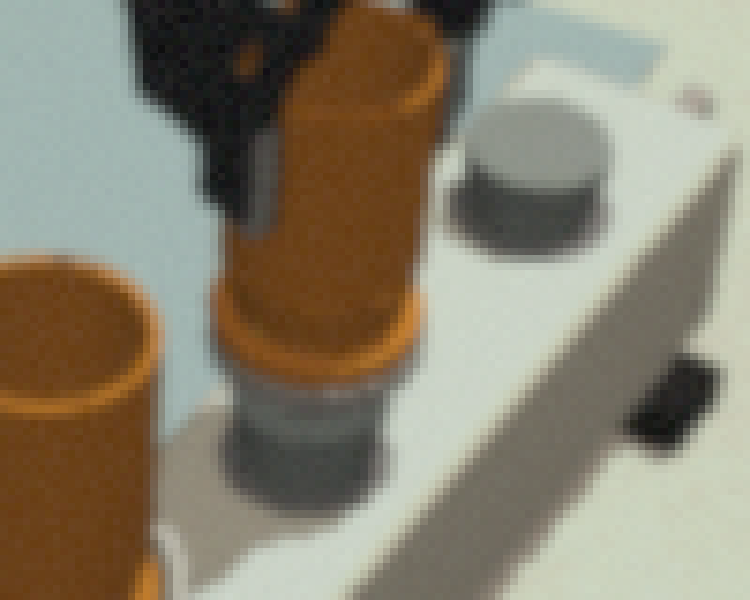

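The funnel is upright and flush, with the fingers well above the flange. Contact is about 10.3 N including its weight. I'll add a little push, ease the sideways load and hold.

play_rows(
  motion=[
    [[1, 0.02, 0, 0.2, 0, 0, 0], [1, 0.04, -0.02, 0.24, 0, 0, 0], [1, 0.05, -0.02, 0.26, 0, 0, 0], [1, 0.05, -0.02, 0.26, 0, 0, 0], [1, 0.05, -0.02, 0.26, 0, 0, 0], [1, 0.05, -0.02, 0.26, 0, 0, 0], [1, 0.05, -0.02, 0.26, 0, 0, 0], [1, 0.05, -0.02, 0.26, 0, 0, 0], [1, 0.05, -0.02, 0.26, 0, 0, 0], [1, 0.05, -0.02, 0.26, 0, 0, 0], [1, 0.05, -0.02, 0.26, 0, 0, 0], [1, 0.05, -0.02, 0.26, 0, 0, 0], [1, 0.05, -0.02, 0.26, 0, 0, 0], [1, 0.05, -0.02, 0.26, 0, 0, 0], [1, 0.05, -0.02, 0.26, 0, 0, 0], [1, 0.05, -0.02, 0.26, 0, 0, 0], [1, 0.05, -0.02, 0.26, 0, 0, 0], [1, 0.05, -0.02, 0.26, 0, 0, 0], [1, 0.05, -0.02, 0.26, 0, 0, 0], [1, 0.05, -0.02, 0.26, 0, 0, 0]],
  ],
)

```text
t: 13.28
tool_pos: [0.5991, 0.0542, 0.2013]
tool_rot: [0.694, 3.059, -0.0]
contact_force: [-5.7, -0.3, 9.8]
opening: 0.0564
```

```bash
python3 d.py .599,.0545,.2013; python3 - <<'E'
from station import ctrl
import cv2,numpy as np
from h import *
d=ctrl.get_image("scene");np.savez("scene8.npz",**{k:d[k] for k in("color","mtx","T")});c=d["color"][:,:,::-1]
cv2.imwrite("pics/p8.png",np.clip(cv2.resize(c[130:230,330:430],(600,600),interpolation=2)*1.4,0,255).astype('u1'))
f=d["color"].astype(int);f=f[...,0]-f[...,2]
for r in range(180,204,2):
    k=np.nonzero(f[r,354:400]>27)[0];print(r,(354+k.min(),354+k.max()) if len(k) else None,end=" ")
a=np.linspace(0,6.283,361)
for z in (.1526,.1606): P=np.array([proj(d,(.598+.031*np.cos(t),.055+.031*np.sin(t),z)) for t in a]);print(P.min(0).round(1),P.max(0).round(1))
E
```

```text
.599,.0545,.2013 -> cm [0.02 0.03 0.  ]
t 13.275 pos [0.5991 0.0542 0.2013] F [-5.7  -0.26  9.77] op 0.0564 tool z [ 0.0043 -0.0012 -1.    ] tool y [0.432 0.902 0.001] turn to upright deg (tool) [0.04 0.25 0.  ]
180 (np.int64(366), np.int64(385)) 182 (np.int64(360), np.int64(385)) 184 (np.int64(360), np.int64(385)) 186 (np.int64(360), np.int64(384)) 188 (np.int64(358), np.int64(385)) 190 (np.int64(358), np.int64(386)) 192 (np.int64(358), np.int64(386)) 194 (np.int64(359), np.int64(385)) 196 (np.int64(360), np.int64(384)) 198 (np.int64(362), np.int64(382)) 200 (np.int64(365), np.int64(380)) 202 None [357.  183.3] [385.9 202.3]
[357.2 180.5] [386.2 199.5]
```

View pics/p8.png

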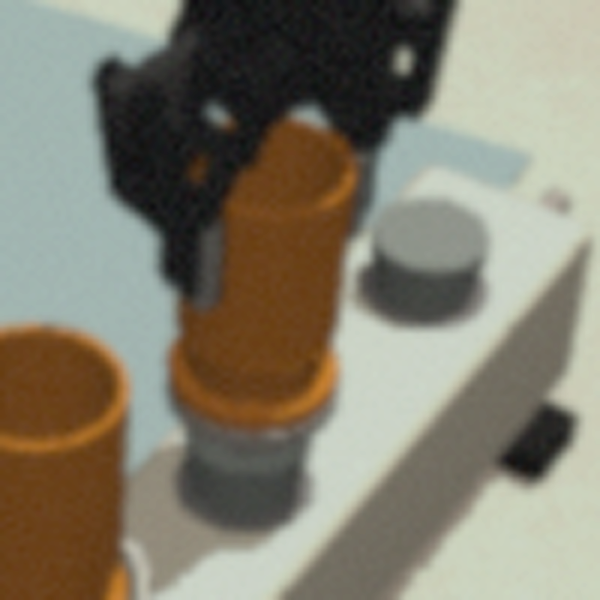

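play_rows(
  motion=[
    [[1, 0.03, -0.01, 0.24, 0, 0, 0], [1, 0.06, -0.03, 0.25, 0, 0, 0], [1, 0.08, -0.04, 0.26, 0, 0, 0], [1, 0.08, -0.04, 0.26, 0, 0, 0], [1, 0.08, -0.04, 0.26, 0, 0, 0], [1, 0.08, -0.04, 0.26, 0, 0, 0], [1, 0.08, -0.04, 0.26, 0, 0, 0], [1, 0.08, -0.04, 0.26, 0, 0, 0], [1, 0.08, -0.04, 0.26, 0, 0, 0], [1, 0.08, -0.04, 0.26, 0, 0, 0], [1, 0.08, -0.04, 0.26, 0, 0, 0], [1, 0.08, -0.04, 0.26, 0, 0, 0], [1, 0.08, -0.04, 0.26, 0, 0, 0], [1, 0.08, -0.04, 0.26, 0, 0, 0], [1, 0.08, -0.04, 0.26, 0, 0, 0], [1, 0.08, -0.04, 0.26, 0, 0, 0], [1, 0.08, -0.04, 0.26, 0, 0, 0], [1, 0.08, -0.04, 0.26, 0, 0, 0], [1, 0.08, -0.04, 0.26, 0, 0, 0], [1, 0.08, -0.04, 0.26, 0, 0, 0]],
  ],
)

```text
t: 15.82
tool_pos: [0.599, 0.0541, 0.2013]
tool_rot: [0.694, 3.057, 0.001]
contact_force: [-4.0, -0.8, 10.1]
opening: 0.0561
```

```bash
python3 d.py .599,.0545,.2013;python3 - <<'E'
from station import ctrl
d=ctrl.get_image("scene");f=d["color"].astype(int);f=f[...,0]-f[...,2]
import numpy as np
for r in range(188,204,2):
    k=np.nonzero(f[r,354:400]>27)[0];print(r,(354+k.min(),354+k.max()) if len(k) else None,end=" ")
o=ctrl.get_obs();print(o["contact_force"],o["dq"].round(4))
E
```

```text
.599,.0545,.2013 -> cm [ 0.01  0.03 -0.  ]
t 15.825 pos [0.599  0.0541 0.2013] F [-4.   -0.77 10.06] op 0.0561 tool z [ 0.0068 -0.0012 -1.    ] tool y [0.432 0.902 0.002] turn to upright deg (tool) [ 0.11  0.38 -0.  ]
188 (np.int64(358), np.int64(385)) 190 (np.int64(358), np.int64(386)) 192 (np.int64(358), np.int64(386)) 194 (np.int64(359), np.int64(385)) 196 (np.int64(360), np.int64(384)) 198 (np.int64(362), np.int64(382)) 200 (np.int64(365), np.int64(380)) 202 None [-4.99102534 -1.18178603  9.36851039] [ 0.0008  0.0006  0.0007  0.0008 -0.0009  0.    ]
```

The push is steady at about 11 N on the base, and the funnel flange hasn't moved between the last pictures. I'm handing it in.

```bash
python3 -c "
from station import ctrl
print(ctrl.finish_job()); o=ctrl.get_obs();print(o['t'],o['contact_force'],o['tool_pos'])"
```

```text
the job is handed in; nothing more can be done
None
the job is handed in; nothing more can be done
```

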